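# Hold a filter flap in its hinge for pinning

## Task

Take the filter flap (the one with the round window, a narrow top tab and a single middle knuckle) out of the rack by its top tab and lower it into the hinge bracket, its knuckle between the bracket's two knuckles, pushing the sprung plunger there all the way down so that the three knuckle holes line up for the hinge pin. Finish still gripping the flap and holding it there, pressed down and aligned, because the spring would push it out again. Leave the other flap in its slot, and leave everything else standing on the bench where it is.

Things in the scene. Friction and masses are not known exactly. Their poses are not given: they have to be found in the camera images.
- leaf: Filter flap to mount: loose upright aluminium hinge leaf, 0.16 kg, in one of the rack's slots. Origin: centre of its knuckle's hole; y along the hole, z up the plate, x through its thickness. One knuckle, mid lower edge: 20 mm diameter, 22 mm long, hole 8 mm. Plate 8 mm thick, 76 mm wide, 22 to 72 mm above the origin, on a neck 8 by 22 mm; round amber window. Same front and back: either way round fits.
- leaf_tab (a point): Centre of the plain grip tab on top of that flap, 84 mm above the flap's origin: tab 10 mm thick (x), 28 mm wide (y), 72 to 96 mm above the origin. Axes as the flap's.
- wide_leaf: The other flap, to be left alone, in the other slot: a blank plate of the same size and mass, no window, its tab 66 mm wide, with two knuckles 14 mm long near the ends of its lower edge (centres 22 mm either side of the middle) and none in the middle. Origin and axes alike: middle of its hinge axis.
- rack: Grey plastic rack 150 (x) by 100 mm (y), fixed; origin at the centre of its underside. Slots at x = -50 and +50 mm, each 11 mm (x) by 80 mm (y): a flap stands upright in each, shoulders on ledges 45 mm high, knuckles hanging between the ledges, and lifts straight out. The teeth that keep it upright end 65 mm above the bench.
- bracket: Fixed half of the hinge: aluminium base 80 (x) by 100 (y) by 12 mm, origin at the centre of its underside. Two ears carry a knuckle each, 20 mm diameter, 14 mm long (y), hole 8 mm, axis along y 60 mm above the bench, tops 70 mm above it. The gap between them is 27 mm, centred on y = 0; the plunger stands in it.
- fixed_bore (a point): Midway between the bracket's two knuckles on the axis of their holes, 60 mm above the bench; y along the holes, z up. The flap's origin must come to this point, with the two y axes parallel.
- cradle (a point): Point in the black V cradle (45 degree faces, V running along y, 20 mm long) on top of the plunger: where the lowest line of a seated knuckle lies, 10 mm below the centre of its hole. 62 mm above the bench with the plunger up, 50 mm with it fully down.
- plunger (a joint): Stroke of the sprung plunger (m): 0 up, 0.012 fully down on its stop, where a knuckle seated in the cradle has its hole level with the bracket's. Moves straight down; the spring pushes with 3 N at the start of the stroke and 8 N at the end, and lifts it when let go.
- objective: Bystander: brass microscope objective, 34 mm across, 44 mm tall, standing; origin at the centre of its underside.
- pin_stand: Bystander: wooden block 45 by 45 by 16 mm with the hinge pin standing in it (top at 66 mm); origin at the centre of its underside.
- jar: Bystander: glass jar 60 mm across, 75 mm tall; origin at the centre of its underside.
- post: Bystander: steel post on a round foot 62 mm across, 85 mm tall; origin at the centre of its underside.
- screw_tray: Bystander: white plastic tray 100 by 75 by 25 mm; origin at the centre of its underside.
- screwdriver: Bystander: screwdriver lying on the bench, 170 mm long along its x, handle to -x.
- dish: Bystander: glass dish 84 mm across, 16 mm tall; origin at the centre of its underside.
There are look-alikes about, which are no part of the job. What is shaped like the leaf but purple is not meant. Leave any blue or turquoise look-alike of the bracket alone.

How it is judged:
By the outcome, as a careful person would: the job done as asked, in the order asked, and still so for the second after the job is handed in, while the arm keeps its last pose, push and grip.
It also fails if it takes over 43 s, if anything falls off the work surface, if the arm or the gripper's body presses on something with over 40 N, if the wrist force passes 120 N, or if a joint passes its speed limit or range.

## Robot

A 6-joint arm with a two-finger parallel gripper is mounted at the origin on the work surface. World frame = base frame: x ahead of the robot, y to its left, z up, the work surface at z = 0. Lengths are in m, angles in rad, forces in N, time in s.
With the tool pointing down it reaches from about 0.225 to 0.875 m from the base axis. Payload 3.4 kg.
Tool frame: the origin (TCP) lies midway between the tips of the shut fingers; the grasp point (between the pads) lies 19 mm behind it (manip.grip_point_offset is the distance from the TCP to the grasp point, in m); x points along the fingers, y is the direction in which the jaws open and shut, and the axes are right-handed (so a half turn about x gives the same grasp; the last joint's range is limited). The gripper opens to 85 mm and grips with 20 to 120 N. Pads are 22 mm wide; open, the fingers measure 114 mm over their backs; the gripper's body (76 mm by 85 mm) begins 54 mm behind the grasp point. The pads swing forward as they close: fully open they stand 13 mm farther back than shut.
Start: joints at [1.067, 0.276, 1.505, -0, 1.361, -0.121], TCP at [0.215, 0.533, 0.231] pointing down, gripper open.
Joint ranges: [-2.89, 2.89], [-0.75, 2.08], [0.22, 2.7], [-1.18, 4.32], [0.11, 2.71], [-2.7, 2.7]. Speed limits (rad/s): [2.57, 2.57, 3.14, 3.14, 3.14, 3.14].

## Interface

Orientations are given as a unit quaternion [w, x, y, z].
In Python, from rig import manip gives the robot as it stands.
- The arm moves only by the shell command python3 -m crank 'ROWS' [FORCE]. ROWS is a JSON object of lists of equal length, an entry for each row: "grip": the opening, from 0 (shut) to 1 (fully open); "slide": the shift along the world's x, y, z in cm, a list of three; "roll": the turn about the world's z in degrees. In form: {"grip": [grip, ...], "slide": [[dx, dy, dz], ...], "roll": [roll, ...]}. A call has 1 to 20 rows; each row is the pose to reach, as a shift and turn from the pose commanded when the call began; what a row does not reach only later rows make up. A row lasts 1/10 s, in which the tool goes at most 50 mm and 8.59 degrees, less where a joint would pass 70% of its speed; a pose out of reach is approached as far as the arm can. A call with a gripper value outside its range is refused whole. The fingers move at their own pace and stop on an object; FORCE is the grip in N (left out, the last holds). Time passes only in rows, so rows that repeat a pose let the fingers close. It gives the time, the measured TCP pose, the force and the opening at its end, in the units of the state.
- manip.get_state(): the state, without advancing time (a new reading comes with each control period).
- manip.get_image(name): name is "scene" or "side" or "wrist"; returns a dict with "frame" (384x512x3 uint8, red, green, blue), "K" (3x3 intrinsics, pixels), "R" (3x3) and "t" (3): a world point X has camera coordinates R X + t. Camera axes: x right, y down, z forward; pixel columns grow to the right and rows downward; lengths in m; the calibration is good to about 2 mm. A picture is of the moment at which its call begins. There is no depth.
- manip.sign_off(): hands the job in, once; it reports no verdict.
The state is a dict: "clock": time; "qpos": joint angles; "qd": joint speeds; "effort": joint torques, N m; "position": TCP position; "ee_rot": TCP orientation; "contact_force": force on the tool from outside, world axes, zero at the start; "moment": the same for the moment, N m; "width": finger opening in m.
Only numpy, scipy, OpenCV 4.12 (cv2) and the standard library are available. Lean on these libraries where they do the work, as an engineer would, in place of code of your own. Each camera call takes 0.05 s, during which the arm holds its last target. There are 200 camera calls.

## Working session

There is one attempt and no reset: what is moved stays moved. The work goes in short steps, Python scripts to look and compute and a shell command to move; the robot and the scene stay as the last step left them, time stands still between calls to the robot, and variables do not carry over. Pictures are saved under pics/ and viewed, on a budget of 10 in all, crops included, one or two more only if the job needs it, and the job is handed in when it is done.

```bash
mkdir -p pics
python3 - <<'E'
from rig import manip
import cv2,pickle
for n in("scene","side"):
    d=manip.get_image(n); pickle.dump(d,open(f"pics/{n}.pkl","wb"))
    cv2.imwrite(f"pics/{n}0.png",cv2.resize(d["frame"][:,:,::-1],(800,600),interpolation=cv2.INTER_CUBIC))
    print(n,d["K"],d["R"],d["t"])
print(manip.get_state())
E
```

```text
scene [[389.17289297   0.         258.64990297]
 [  0.         389.17289297 193.54852298]
 [  0.           0.           1.        ]] [[ 0.62413785  0.78113025  0.0169551 ]
 [ 0.62104594 -0.48282629 -0.61739834]
 [-0.47408215  0.39587157 -0.78646794]] [-0.33102279 -0.28095407  1.521111  ]
side [[419.29707009   0.         253.36023534]
 [  0.         419.29707009 195.55332979]
 [  0.           0.           1.        ]] [[ 0.96474559 -0.2625742  -0.017909  ]
 [-0.14797585 -0.48489989 -0.86196012]
 [ 0.21764442  0.83422232 -0.50665967]] [-0.55689168  0.16492989  1.18376042]
{'clock': 0.1, 'qpos': array([ 1.06701995e+00,  2.76546020e-01,  1.50599695e+00, -2.01491794e-05,
        1.36070833e+00, -1.20990356e-01]), 'qd': array([-0.00168541, -0.0003919 , -0.0024181 , -0.0006731 , -0.0006222 ,
       -0.00071354]), 'effort': array([ 2.12233717e-03, -4.17698014e+01, -2.46403581e+01, -2.99542726e-04,
        5.84758542e-03, -4.41373999e-06]), 'position': array([0.21454515, 0.53297044, 0.2305219 ]), 'ee_rot': array([ 0.6940216 ,  0.13394886,  0.69436879, -0.13506923]), 'contact_force': array([0.33633252, 0.887164  , 0.33074345]), 'moment': array([ 0.00355334, -0.06607047,  0.00351896]), 'width': 0.08535044522113837}
```

View pics/scene0.png

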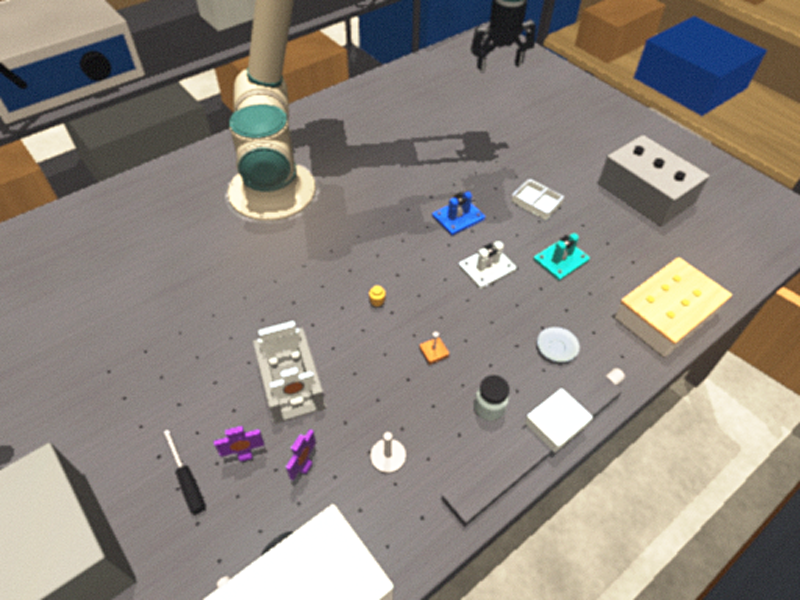

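View pics/side0.png

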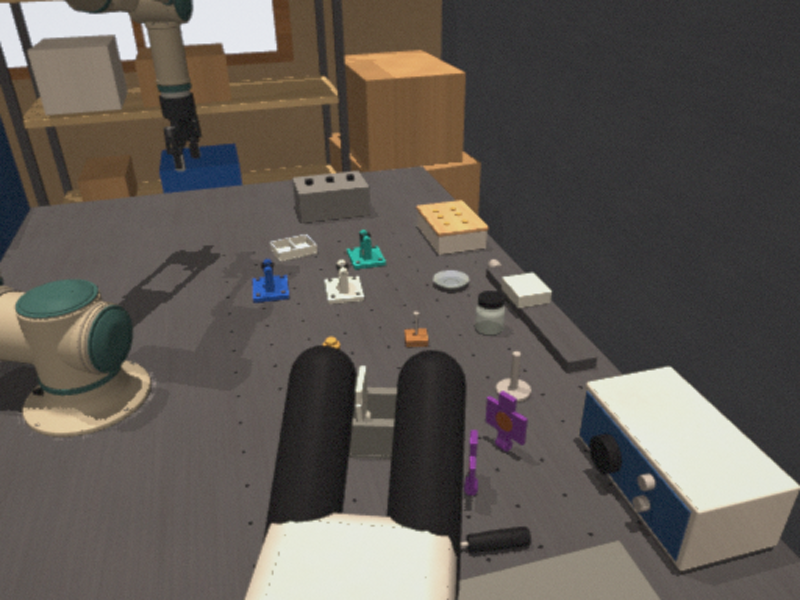

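The scene picture shows the rack at (288,370). The flap with the amber window is in its lower slot, at about (293,385), and the wide-tab blank is in the upper slot, at about (280,330). The purple look-alikes lie at (240,443) and (302,455). Of the brackets, blue (458,213), turquoise (562,255) and bare aluminium (488,262), the aluminium one is meant. I'll confirm with one enlarged crop.

```bash
cat > h.py <<'E'
import numpy as np
def ray(d,u,v,z):
    R,t,K=d["R"],d["t"],d["K"]; c=-R.T@t
    r=R.T@np.linalg.inv(K)@np.array([u,v,1.]); return c+r*(z-c[2])/r[2]
def proj(d,X):
    p=d["K"]@(d["R"]@np.asarray(X,float)+d["t"]); return p[:2]/p[2]
E
python3 - <<'E'
import pickle,cv2,numpy as np
d=pickle.load(open("pics/scene.pkl","rb"));f=d["frame"][:,:,::-1]
a=cv2.resize(f[200:272,155:215],(500,600),interpolation=cv2.INTER_CUBIC)
b=cv2.resize(f[145:190,285:335],None,fx=6,fy=6,interpolation=cv2.INTER_CUBIC)
o=np.zeros((600,800,3),np.uint8);o[:,:500]=a;o[:270,500:]=b
cv2.imwrite("pics/crop1.png",o)
E
```

```text
(no output)
```

View pics/crop1.png

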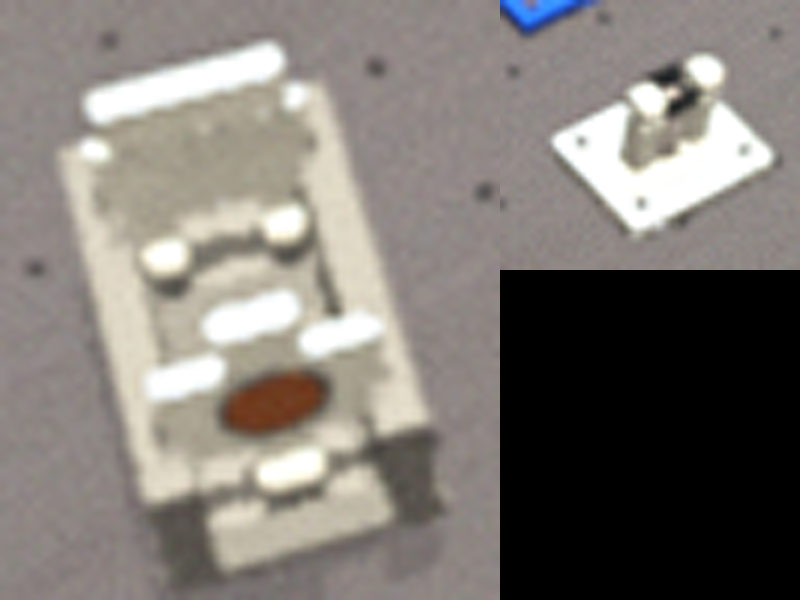

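The crop confirms it. The window flap has a narrow tab, top centre at crop (252,317), and one knuckle at (290,470). The blank has a wide tab and two knuckles. The aluminium bracket's base corners are at (553,142), (637,235) and (773,157), with a black cradle between its two ears.

Run:
```python
import pickle,numpy as np
from h import *
d=pickle.load(open("pics/scene.pkl","rb"))
A=lambda x,y,z:ray(d,155+x*.12,200+y*.12,z)
B=lambda x,y,z:ray(d,285+(x-500)/6,145+y/6,z)
P=lambda n,p,q:print(n,((p+q)/2).round(4),"dir",np.degrees(np.arctan2(*(q-p)[1::-1])).round(1),np.linalg.norm(q-p).round(4))
P("tab",A(209,325,.119),A(297,304,.119))
P("plate",A(145,385,.095),A(382,324,.095))
P("wide",A(88,105,.119),A(285,60,.119))
P("ears",B(650,90,.070),B(707,66,.070))
P("base front",B(553,142,.012),B(637,235,.012))
P("base side",B(637,235,.012),B(773,157,.012))
P("base diag",B(553,142,.012),B(773,157,.012))
from scipy.spatial.transform import Rotation as R
from rig import manip
q=manip.get_state()["ee_rot"];print(R.from_quat(np.roll(q,-1)).as_matrix().round(3))
```

```text
tab [ 0.551  -0.2741  0.119 ] dir 68.0 0.0289
plate [ 0.5519 -0.2739  0.095 ] dir 69.1 0.0795
wide [ 0.4577 -0.2422  0.119 ] dir 68.3 0.0679
ears [0.5215 0.2487 0.07  ] dir 80.7 0.0389
base front [0.5195 0.1942 0.012 ] dir -6.6 0.0823
base side [0.5631 0.241  0.012 ] dir 86.9 0.1032
base diag [0.5223 0.2458 0.012 ] dir 47.0 0.1281
[[-0.001  0.374  0.928]
 [-0.001  0.928 -0.374]
 [-1.    -0.002 -0.   ]]
```

```bash
python3 -m crank '{"grip":[1,1,1,1,1,1,1,1,1,1,1,1,1,1,1,1,1,1,1,1],"slide":[[1.7,-4,2],[3.4,-8,2],[5.1,-12,2],[6.8,-16,2],[8.5,-20,2],[10.2,-24.3,2],[11.9,-28.5,2],[13.6,-32.7,2],[15.3,-36.8,2],[17,-41,2],[18.7,-45,2],[20.4,-49,2],[22.1,-53,2],[23.8,-57,2],[25.5,-61,2],[27.2,-65.2,2],[28.9,-69.3,2],[30.6,-73.4,2],[32.3,-77.5,2],[33.6,-80.7,2]],"roll":[-4,-9,-13,-18,-22,-26,-31,-35,-40,-44,-48,-53,-57,-62,-66,-70,-75,-79,-84,-88]}' 60
python3 - <<'E'
from rig import manip
import cv2,pickle
for n in("wrist",):
    d=manip.get_image(n); pickle.dump(d,open(f"pics/{n}1.pkl","wb"))
    cv2.imwrite(f"pics/{n}1.png",cv2.resize(d["frame"][:,:,::-1],(800,600),interpolation=cv2.INTER_CUBIC))
print(manip.get_state()["position"])
E
```

```text
clock: 2.1
position: [0.5513, -0.2762, 0.2505]
ee_rot: [-0.405, -0.58, -0.405, 0.58]
contact_force: [0.3, -0.0, 0.1]
width: 0.0854
[ 0.55337816 -0.28159188  0.24974686]
```

View pics/wrist1.png

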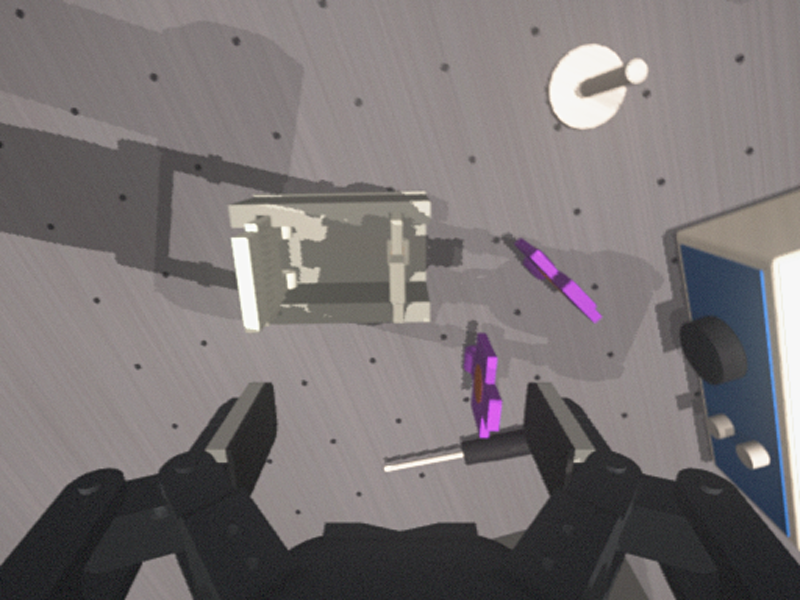

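The wrist view shows the rack at (330,260). The narrow-tab flap is in the right slot, with its tab at about (399,250) and its plate spanning (397,218)–(397,320). The wide flap is at (245,280).

Run:
```python
import pickle,numpy as np,cv2
from h import *
from rig import manip
d=pickle.load(open("pics/wrist1.pkl","rb"))
print("cam",(-d["R"].T@d["t"]).round(3))
for T in([.551,-.274,.119],):print(proj(d,T)/.64)
A=lambda x,y,z:ray(d,x*.64,y*.64,z)
print("tab",A(399,250,.119),A(399,250,.107));
p,q=A(397,218,.095),A(397,320,.095);print("plate",(p+q)/2,q-p,np.degrees(np.arctan2(*(q-p)[1::-1])))
p,q=A(397,218,.065),A(397,320,.065);print("plate?",(p+q)/2,np.linalg.norm(q-p))
print(manip.get_state()["position"],manip.get_state()["qd"].round(3))
o=cv2.resize(d["frame"][115:215,140:290,::-1],(780,520),interpolation=cv2.INTER_CUBIC);cv2.imwrite("pics/c2.png",o)
```

```text
cam [ 0.578 -0.197  0.393]
[401.6917405  282.14400206]
tab [ 0.55676578 -0.25318163  0.119     ] [ 0.55583721 -0.25564907  0.107     ]
plate [ 0.54834977 -0.271845    0.095     ] [-0.02588711 -0.07010044  0.        ] -110.26848439713626
plate? [ 0.54536895 -0.27939381  0.065     ] 0.08224039129482301
[ 0.55337816 -0.28159188  0.24974686] [ 0.035 -0.038  0.077  0.018 -0.002 -0.064]
```

View pics/c2.png

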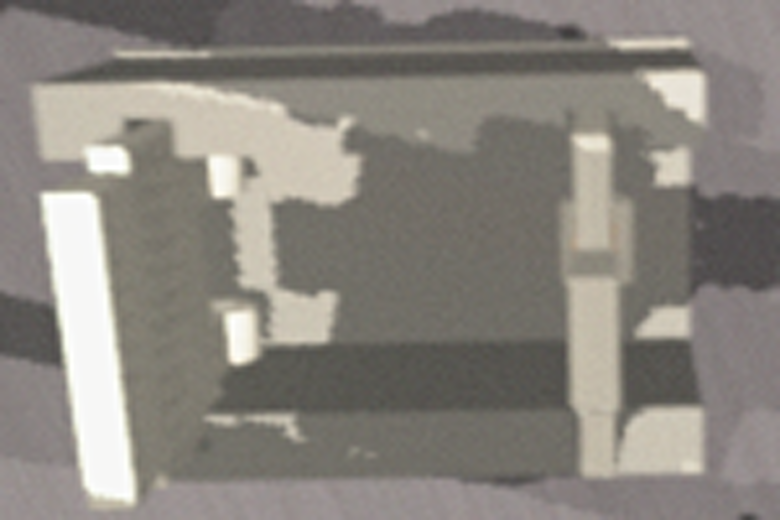

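The crop shows the tab's top face at crop x 568–622, y 277–407, and the plate's top from y 133 to 476.

Run:
```python
import pickle,numpy as np
from h import *
from scipy.spatial.transform import Rotation as R
from rig import manip
d=pickle.load(open("pics/wrist1.pkl","rb"))
A=lambda x,y,z:ray(d,140+x/5.2,115+y/5.2,z)
for n,a,b,z in(("tab",(593,277),(595,407),.119),("plate",(591,133),(598,476),.095),("wide",(72,192),(112,500),.119),("tabw",(568,340),(622,340),.119)):
    p,q=A(*a,z),A(*b,z);print(n,((p+q)/2).round(4),np.linalg.norm(q-p).round(4),np.degrees(np.arctan2(*(q-p)[1::-1])).round(1))
s=manip.get_state();m=R.from_quat(np.roll(s["ee_rot"],-1)).as_matrix();print(m.round(3),s["position"],np.degrees(np.arctan2(m[1,1],m[0,1])))
```

```text
tab [ 0.5481 -0.2734  0.119 ] 0.0268 -109.4
plate [ 0.5481 -0.2735  0.095 ] 0.0758 -109.1
wide [ 0.4542 -0.2408  0.119 ] 0.0638 -109.5
tabw [ 0.5485 -0.2729  0.119 ] 0.0107 -20.2
[[ 0.002  0.937 -0.349]
 [-0.006 -0.349 -0.937]
 [-1.     0.003  0.005]] [ 0.55337816 -0.28159188  0.24974686] -20.412048460686595
```

```bash
python3 -m crank '{"grip":[0.6,0.6,0.6,0.6,0.6,0.6,0.6,0.6,0.6,0.6,0.6,0.6],"slide":[[-0.3,0,0],[-0.3,0,0],[-0.3,0,0],[-0.3,0,-2],[-0.3,0,-4],[-0.3,0,-6],[-0.3,0,-7],[-0.3,0,-8],[-0.3,0,-9],[-0.3,0,-10],[-0.3,0,-10],[-0.3,0,-10]],"roll":[0.6,0.6,0.6,0.6,0.6,0.6,0.6,0.6,0.6,0.6,0.6,0.6]}'
python3 - <<'E'
from rig import manip
import cv2,pickle
d=manip.get_image("wrist"); pickle.dump(d,open("pics/wrist2.pkl","wb"))
cv2.imwrite("pics/wrist2.png",cv2.resize(d["frame"][:,:,::-1],(800,600),interpolation=cv2.INTER_CUBIC))
s=manip.get_state();print(s["position"],s["contact_force"],s["width"])
E
```

```text
clock: 3.35
position: [0.5479, -0.2737, 0.1513]
ee_rot: [0.409, 0.577, 0.409, -0.577]
contact_force: [-0.5, -0.6, -0.6]
width: 0.0515
[ 0.54813283 -0.27386288  0.15173454] [ 0.68355063 -0.94287421 -0.03434448] 0.0513244299044628
```

View pics/wrist2.png

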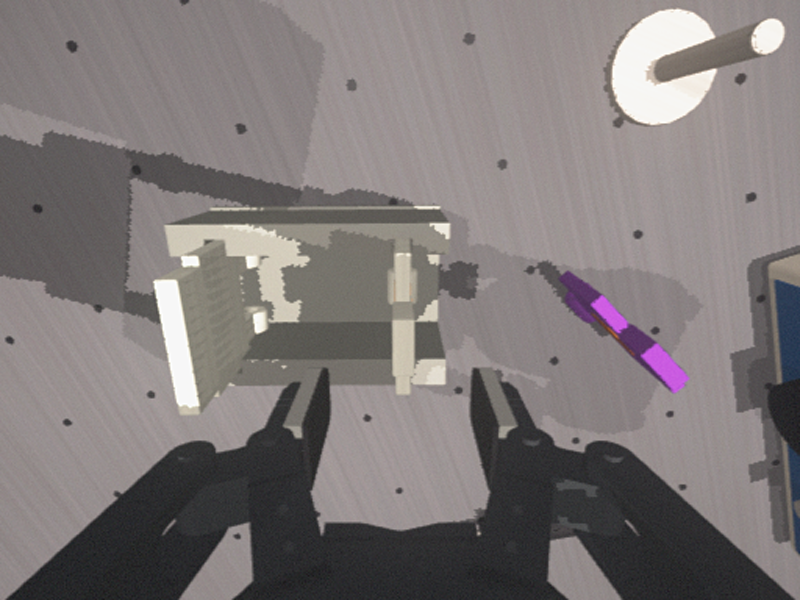

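The tab at (402,340) sits midway between the jaws, which are at 328 and 472. I'll go down and close.

```bash
python3 - <<'E'
import pickle
from h import *
d=pickle.load(open("pics/wrist2.pkl","rb"));
import numpy as np
u=np.array([np.cos(1.234),np.sin(1.234)])
for s in(-.014,.014):print(proj(d,[*(np.array([.548,-.2735])+s*u),.119])/.64)
E
python3 -m crank '{"grip":[0.6,0.6,0.6,0.6,0.6,0.6,0,0,0,0,0,0],"slide":[[0,0,-1.5],[0,0,-3],[0,0,-4.5],[0,0,-5.5],[0,0,-6.1],[0,0,-6.1],[0,0,-6.1],[0,0,-6.1],[0,0,-6.1],[0,0,-6.1],[0,0,-6.1],[0,0,-6.1]],"roll":[0,0,0,0,0,0,0,0,0,0,0,0]}' 80
```

```text
[404.7295635  377.92079993]
[404.95766567 320.47468697]
clock: 4.6
position: [0.5486, -0.274, 0.0912]
ee_rot: [0.41, 0.577, 0.408, -0.576]
contact_force: [1.8, -0.5, 4.0]
width: 0.0085
```

```bash
python3 -m crank '{"grip":[0,0,0,0,0,0,0,0,0,0],"slide":[[0,0,0.5],[0,0,1],[0,0,2],[0,0,4],[0,0,6],[0,0,8],[0,0,10],[0,0,12],[0,0,14],[0,0,14]],"roll":[0,0,0,0,0,0,0,0,0,0]}'
python3 - <<'E'
from rig import manip
import cv2,pickle,numpy as np
o=[]
for n in("wrist","scene"):
    d=manip.get_image(n); pickle.dump(d,open(f"pics/{n}3.pkl","wb"));o.append(d["frame"][:,:,::-1])
cv2.imwrite("pics/both3.png",np.hstack([cv2.resize(o[0],(440,330)),cv2.resize(o[1][160:280,130:260],(358,330),interpolation=cv2.INTER_CUBIC)]))
s=manip.get_state();print(s["position"],s["contact_force"],s["width"])
E
```

```text
clock: 5.6
position: [0.5485, -0.2742, 0.2337]
ee_rot: [0.411, 0.577, 0.407, -0.576]
contact_force: [0.7, -0.3, -1.5]
width: 0.0088
[ 0.54711117 -0.2732944   0.23027663] [-0.47467075 -0.24977509 -2.46690761] 0.008788130373642667
```

View pics/both3.png

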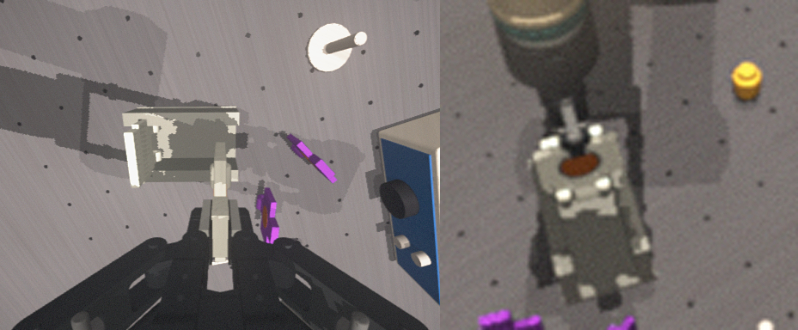

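The flap is held and clear, the wide flap is still in its slot, and the rack is otherwise empty. Next I'll move short of the bracket for a close look.

```bash
python3 -m crank '{"grip":[0,0,0,0,0,0,0,0,0,0,0,0,0,0,0,0,0,0],"slide":[[-0.1,1,0],[-0.3,4,0],[-0.6,7,0],[-0.8,10,0],[-1.1,13,0],[-1.3,16,0],[-1.6,19,0],[-1.8,22,0],[-2.1,25,0],[-2.3,28,0],[-2.6,31,0],[-2.8,34,0],[-3,37,0],[-3.2,40,0],[-3.4,42.5,0],[-3.6,44,0],[-3.6,44.2,0],[-3.6,44.2,0]],"roll":[1,2,3,4,5,6,7,8,9,10,11,12,13,14,14,14,14,14]}'
python3 - <<'E'
from rig import manip
import cv2,pickle,numpy as np
manip.get_image("side");d=manip.get_image("wrist"); pickle.dump(d,open(f"pics/wrist4.pkl","wb"))
cv2.imwrite("pics/wrist4.png",cv2.resize(d["frame"][:,:,::-1],(800,600),interpolation=cv2.INTER_CUBIC))
s=manip.get_state();print(s["position"],s["ee_rot"],s["width"],s["clock"])
E
```

```text
clock: 7.5
position: [0.5113, 0.1681, 0.2298]
ee_rot: [-0.477, -0.522, -0.476, 0.523]
contact_force: [-0.2, -0.0, -2.4]
width: 0.0088
[0.51174071 0.167341   0.23009656] [-0.47620808 -0.52252486 -0.47584077  0.52322958] 0.008638476740841419 7.6
```

View pics/wrist4.png

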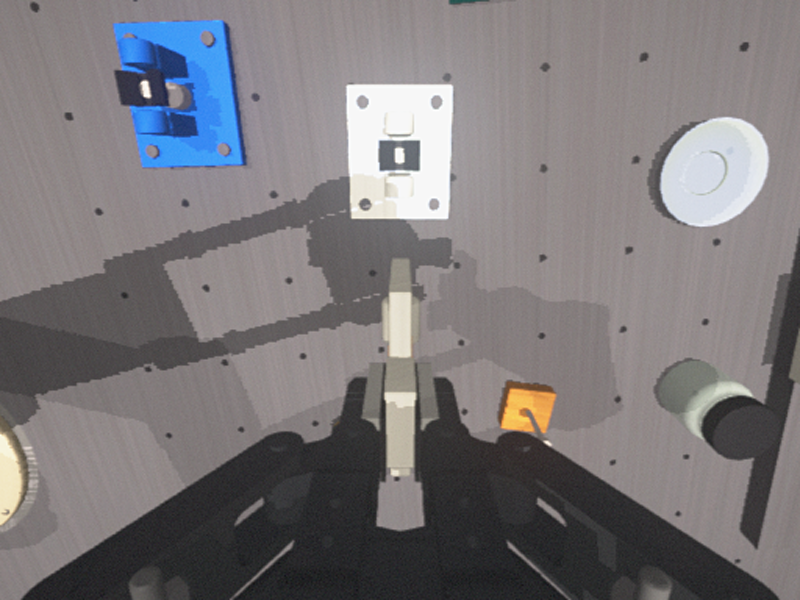

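The picture shows the bracket base with corners at (347,86), (452,85), (450,218) and (348,218). Its knuckles are at (399,122) and (400,186), and the cradle is at (400,155). The flap is in the jaws at x≈400.

Run:
```python
import pickle,numpy as np
from h import *
from scipy.spatial.transform import Rotation as R
from rig import manip
d=pickle.load(open("pics/wrist4.pkl","rb"))
A=lambda x,y,z:ray(d,x*.64,y*.64,z)
c=[A(*p,.012) for p in((347.5,85),(452,84.5),(450,218.5),(348.5,218.5))]
print("base",np.mean(c,0).round(4))
ang=lambda v:np.degrees(np.arctan2(v[1],v[0])).round(1)
print("x dirs",ang(c[1]-c[0]),ang(c[2]-c[3]),"y dirs",ang(c[0]-c[3])-90,ang(c[1]-c[2])-90, [np.linalg.norm(c[i]-c[i-1]).round(4) for i in range(4)])
k=A(399,122,.07),A(400,186,.07);print("knuckles mid",(k[0]+k[1])/2,ang(k[0]-k[1])-90)
print("cradle",A(399.5,155,.066))
s=manip.get_state();m=R.from_quat(np.roll(s["ee_rot"],-1)).as_matrix();print(s["position"],ang(m[:2,1]),m[:,0].round(4))
# far edge of plate/ tab predicted vs seen
z=s["position"][2]-.068;a=m[:,1];y=np.array([-a[1],a[0],0]);o=np.array([*s["position"][:2],z])
for n,w,h in(("plate far",.038,.072),("tab far",.014,.096),("knuckle far",.011,0)):print(n,[(proj(d,o+e*a+w*y+[0,0,h])/.64).round(1) for e in(-.004,.004)])
```

```text
base [0.517  0.2486 0.012 ]
x dirs -5.1 -5.3 y dirs -7.0 -4.0 [np.float64(0.0998), np.float64(0.0785), np.float64(0.1001), np.float64(0.0837)]
knuckles mid [0.51710515 0.24918757 0.07      ] -4.400000000000006
cradle [0.51707538 0.24897351 0.066     ]
[0.51174071 0.167341   0.23009656] -5.4 [-4.0e-04 -1.1e-03 -1.0e+00]
plate far [array([394.1, 296.9]), array([417.9, 296.9])]
tab far [array([393.3, 397.6]), array([419.8, 397.6])]
knuckle far [array([396., 302.]), array([411.6, 302. ])]
```

Run:
```python
import pickle,cv2,numpy as np
d=pickle.load(open("pics/wrist4.pkl","rb"));f=d["frame"][:,:,::-1]
a=cv2.resize(f[155:315,210:305],None,fx=3.75,fy=3.75,interpolation=cv2.INTER_CUBIC)
b=cv2.resize(f[45:145,215:297],None,fx=5,fy=5,interpolation=cv2.INTER_CUBIC)
o=np.zeros((600,790,3),np.uint8);o[:,:a.shape[1]]=a;o[:500,370:780]=b
cv2.imwrite("pics/c4.png",o)
```

```text
(no output)
```

View pics/c4.png

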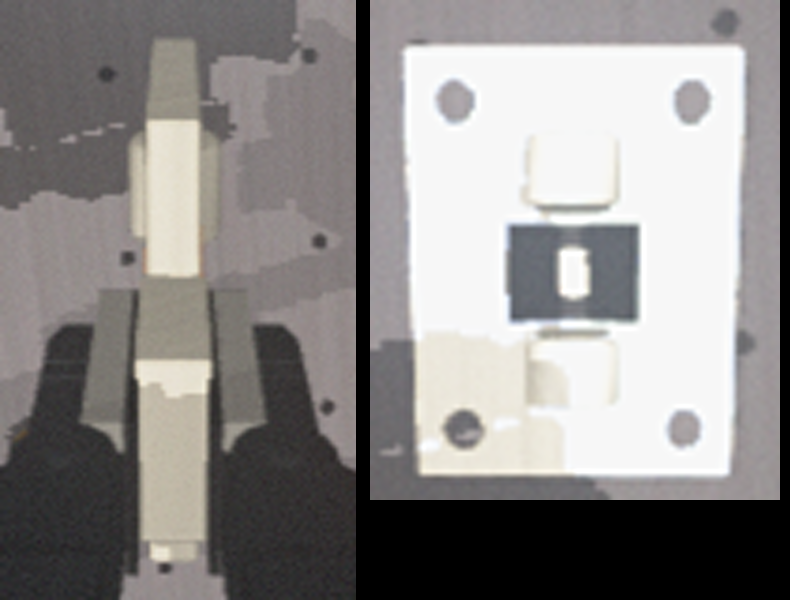

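Compared with the held flap's own image position, the wrist calibration is off by about 1.5–2 mm. The flap still has to travel about 79.5 mm purely along its own y. The scene camera gives 78–81 mm, which agrees. I'll move over and down to just above the ear tops.

```bash
python3 -m crank '{"grip":[0,0,0,0,0,0,0,0,0,0,0,0],"slide":[[0.2,2,0],[0.4,4,0],[0.6,6,0],[0.75,7.5,0],[0.75,7.9,0],[0.75,7.9,-2],[0.75,7.9,-4],[0.75,7.9,-5.5],[0.75,7.9,-6.5],[0.75,7.9,-7],[0.75,7.9,-7],[0.75,7.9,-7]],"roll":[0.3,0.3,0.3,0.3,0.3,0.3,0.3,0.3,0.3,0.3,0.3,0.3]}'
python3 - <<'E'
from rig import manip
import cv2,pickle,numpy as np
o=[]
for n in("side","scene"):
    d=manip.get_image(n); pickle.dump(d,open(f"pics/{n}5.pkl","wb"));f=d["frame"][:,:,::-1]
    from h import proj
    u,v=proj(d,[.518,.247,.09]).astype(int);print(n,u,v)
    o.append(cv2.resize(f[v-40:v+40,u-27:u+27],(400,590),interpolation=cv2.INTER_CUBIC))
cv2.imwrite("pics/both5.png",np.hstack(o))
s=manip.get_state();print(s["position"],s["contact_force"],s["width"])
E
```

```text
clock: 8.8
position: [0.5198, 0.2473, 0.161]
ee_rot: [0.478, 0.522, 0.477, -0.521]
contact_force: [0.8, -0.1, -1.4]
width: 0.0087
side 217 164
scene 314 153
[0.51992614 0.24754373 0.16123923] [ 0.66561171 -0.24681274 -1.89569181] 0.008432935635434943
```

View pics/both5.png

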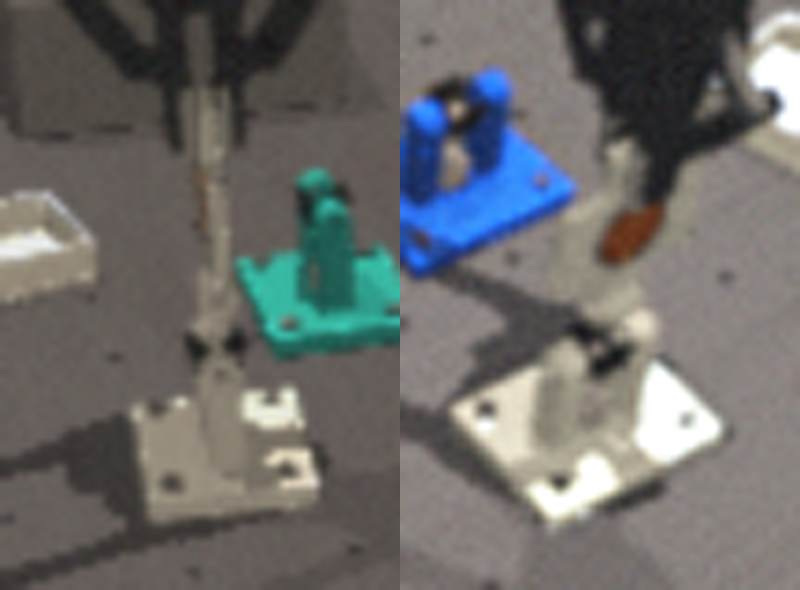

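The flap's knuckle sits just above and between the ears in both views: side (215,330), scene (605,310). I'll go down gently to cradle level.

```bash
python3 -m crank '{"grip":[0,0,0,0,0],"slide":[[0,0,-0.4],[0,0,-0.8],[0,0,-1.2],[0,0,-1.5],[0,0,-1.5]],"roll":[0,0,0,0,0]}'
python3 -m crank '{"grip":[0,0,0,0,0],"slide":[[0,0,-0.3],[0,0,-0.6],[0,0,-0.9],[0,0,-0.9],[0,0,-0.9]],"roll":[0,0,0,0,0]}'
```

```text
clock: 9.4
position: [0.5188, 0.2473, 0.1446]
ee_rot: [-0.477, -0.521, -0.478, 0.522]
contact_force: [0.1, -0.1, -1.3]
width: 0.0088
clock: 9.9
position: [0.519, 0.2475, 0.1366]
ee_rot: [-0.477, -0.521, -0.478, 0.522]
contact_force: [-2.3, 0.4, 1.8]
width: 0.0089
```

Contact came at the expected height with the spring's ~3 N. The sideways pull of -x is about 2 N, so I'll ease 1 mm in -x and press on.

```bash
python3 -m crank '{"grip":[0,0,0,0,0,0],"slide":[[-0.1,0,0],[-0.1,0,-0.2],[-0.1,0,-0.4],[-0.1,0,-0.6],[-0.1,0,-0.6],[-0.1,0,-0.6]],"roll":[0,0,0,0,0,0]}'
python3 -m crank '{"grip":[0,0,0,0,0],"slide":[[0,0,-0.1],[0,0,-0.2],[0,0,-0.3],[0,0,-0.3],[0,0,-0.3]],"roll":[0,0,0,0,0]}'
```

```text
clock: 10.5
position: [0.5181, 0.2475, 0.1304]
ee_rot: [-0.477, -0.521, -0.478, 0.522]
contact_force: [-2.7, -0.5, 4.4]
width: 0.0089
clock: 11.0
position: [0.5182, 0.2475, 0.1276]
ee_rot: [0.478, 0.522, 0.478, -0.521]
contact_force: [-2.0, -0.1, 5.4]
width: 0.0086
```

```bash
python3 -m crank '{"grip":[0,0,0,0],"slide":[[-0.1,0,0],[-0.1,0,-0.1],[-0.1,0,-0.1],[-0.1,0,-0.1]],"roll":[0,0,0,0]}'
python3 -m crank '{"grip":[0,0,0],"slide":[[0,0,-0.1],[0,0,-0.1],[0,0,-0.1]],"roll":[0,0,0]}'
python3 -m crank '{"grip":[0,0,0],"slide":[[0,0,-0.1],[0,0,-0.1],[0,0,-0.1]],"roll":[0,0,0]}'
```

```text
clock: 11.4
position: [0.518, 0.2475, 0.1276]
ee_rot: [0.478, 0.522, 0.477, -0.521]
contact_force: [-2.3, 0.0, 10.8]
width: 0.0086
clock: 11.7
position: [0.5181, 0.2476, 0.1275]
ee_rot: [0.478, 0.522, 0.477, -0.521]
contact_force: [-3.7, -1.1, 14.5]
width: 0.0082
clock: 12.0
position: [0.5182, 0.2476, 0.1275]
ee_rot: [0.478, 0.523, 0.477, -0.52]
contact_force: [-4.9, -1.0, 19.5]
width: 0.0088
```

```bash
python3 -m crank '{"grip":[0,0,0,0],"slide":[[-0.1,0,0],[-0.2,0,0],[-0.2,0,0],[-0.2,0,0]],"roll":[0,0,0,0]}'
python3 - <<'E'
from rig import manip
import cv2,pickle,numpy as np
from h import proj
from scipy.spatial.transform import Rotation as R
o=[]
for n in("side","scene"):
    d=manip.get_image(n);f=d["frame"][:,:,::-1]
    u,v=proj(d,[.518,.247,.07]).astype(int)
    o.append(cv2.resize(f[v-32:v+32,u-22:u+22],(400,582),interpolation=cv2.INTER_CUBIC))
cv2.imwrite("pics/both6.png",np.hstack(o))
s=manip.get_state();print(s["position"],s["contact_force"],s["moment"],s["width"],s["clock"])
m=R.from_quat(np.roll(s["ee_rot"],-1)).as_matrix();print(m.round(4),np.degrees(np.arctan2(m[1,1],m[0,1])))
E
```

```text
clock: 12.4
position: [0.5177, 0.2476, 0.1275]
ee_rot: [0.479, 0.523, 0.476, -0.519]
contact_force: [-1.5, -2.5, 17.2]
width: 0.0085
[0.51764919 0.24758605 0.12749423] [-2.57166498 -1.57870636 18.16548964] [-0.38817407  0.57044378 -0.00717145] 0.008846151785932383 12.5
[[ 6.500e-03  9.961e-01 -8.740e-02]
 [ 9.000e-04 -8.750e-02 -9.962e-01]
 [-1.000e+00  6.400e-03 -1.500e-03]] -5.017109204660747
```

View pics/both6.png

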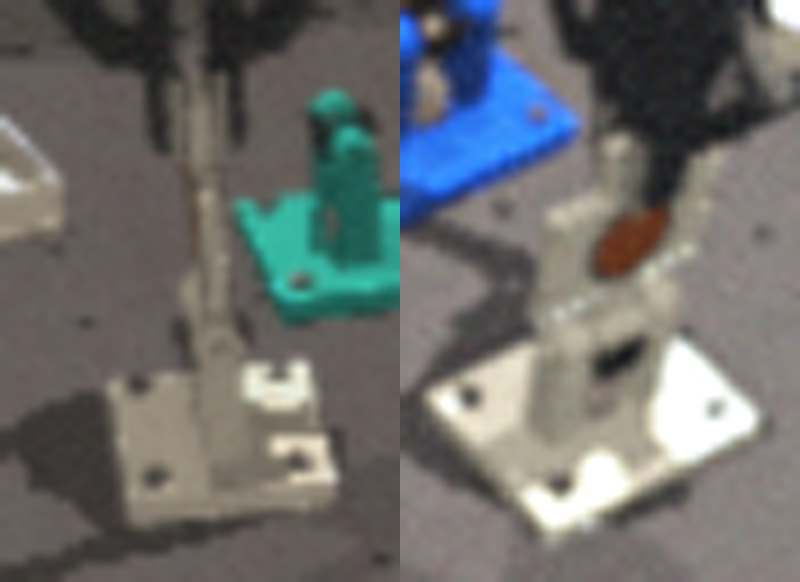

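Both views show the flap's knuckle down between the ears and level with them, with the cradle below at scene crop (618,355). I'll hold for a moment to check it is stable, then hand in.

```bash
python3 -m crank '{"grip":[0,0,0,0,0,0,0,0,0,0],"slide":[[0,0,0],[0,0,0],[0,0,0],[0,0,0],[0,0,0],[0,0,0],[0,0,0],[0,0,0],[0,0,0],[0,0,0]],"roll":[0,0,0,0,0,0,0,0,0,0]}' && python3 -c "
from rig import manip
print(manip.sign_off())"
```

```text
clock: 13.5
position: [0.5177, 0.2476, 0.1275]
ee_rot: [0.479, 0.523, 0.476, -0.52]
contact_force: [-1.5, -1.2, 18.3]
width: 0.0089
the job is handed in; nothing more can be done
None
```

I took the window flap out of the rack by its narrow tab and pressed it into the aluminium bracket. I handed in at about 13.5 s, still gripping it and pressing it down.

- **Pressed down:** the tool met the cradle at the expected height, with about 3 N from the spring. It then went down to z = 0.1275 m and stopped there, and further downward command only raised the force. It now presses with about 18 N, well above the spring's 8 N, and both held steady over the last second.
- **Alignment:** the final side and scene pictures show the knuckle between the two ears and level with them. The jaws are at -5.0°, against a measured bracket angle of -4° to -5°. I could not see through the holes, so alignment along the pin rests on the stop height and these views.
- **Other flap and bystanders:** the wide flap was still in its slot after the lift. I touched nothing else, but I did not take a final picture of the whole bench.

**Disagreements:**
- **Wrist camera:** its calibration was about 2 mm off against the held flap, so I measured the bracket relative to the flap in the image. The scene camera agreed within its spread.
- **Sideways force:** about 2 N remained at the end, after I eased the tool in -x.
- **Grip opening:** it read 8.5–9 mm on a 10 mm tab, but the tool height at the stop gave no sign of slip.

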